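Set the blank for its bark face and hold the suction gate open

TASK

The carver across the bench wants to work on the bark face of the blank: turn the blank a quarter turn in the jaw holder so that the bark face looks out over the green-edged side, standing upright and in the middle of the jaws, push the sliding jaw up snug so that it is clamped between both jaws, and let go of it. Then pull the spring-return suction gate out by its yellow handle until the red pointer is level with the green mark, and finish while still holding the gate there. Leave all the other loose things on the bench where they are.

Things in the scene. Friction and masses are not known exactly. Their poses are not given: they have to be found in the camera images.
- holder: Jaw holder fixed to the bench. Grey base plate 120 (x) by 235 (y) by 18 mm thick, its long way along y from -77 to +157 mm; origin on the bench under the middle of the clamping place. Its +x side is the open side with the green edge. Fixed dark jaw on the -y side: clamping face at y = -24 mm, 26 mm thick, 50 mm wide in x, top at z = 62 mm. The blank stands on the plate top, z = 18 mm.
- jaw (a joint): The sliding jaw, facing the fixed jaw from the +y side, free to slide along the holder's y; the value is the gap between the two jaw faces (m), about 0.046 when shut on the blank, up to 0.09. It stays where it is left (about 3 N of friction). Jaw 50 mm wide, top at z = 62 mm, with a bar and an orange push pad behind it.
- jaw_pad (a point): Middle of the outer (+y) face of the sliding jaw's upright orange push pad, 60 mm above the bench; the pad is 50 mm wide in x, 12 mm thick, from 20 to 75 mm above the bench; outer face 82 mm behind the clamping face. Push it towards holder -y to shut the jaw.
- blank: Half-carved wood block, 46 by 46 by 100 mm tall, about 0.13 kg, with a small carved button 15 mm high on top; loose, standing between the open jaws. Origin at the centre of its underside, z up. Its +x face is the dark brown bark face (a brown band along the top edge shows its side from above); the face behind it has carved ripples. At the start the bark face looks roughly at the sliding jaw.
- bark (a point): Centre of the blank's bark face, 50 mm above its underside, 23 mm from its axis.
- suction: Suction box fixed to the bench; origin on the bench under the front of the blue box (160 mm in +x, 130 wide, 75 mm high, a pipe behind). On its -x side a grey ledge 150 mm long, 130 wide and 55 mm high carries the gate.
- gate (a joint): Spring-return gate, a steel plate sliding out along the suction box's -x over the ledge; 0 shut, out to 0.085 m. The spring pulls it back with about 6 N shut, plus 1.2 N for each 10 mm, and snaps it shut when let go.
- handle (a point): Yellow upright handle plate on the gate: 14 mm thick along the slide (x), 46 mm wide (y), 56 mm tall; this point is the centre of its foot, 59 mm above the bench, so its top is 115 mm above the bench. Axes as the suction box. Free all round; shut, its middle stands 45 mm in front of the blue box.
- pointer (a point): Upper outer corner of the red upright pointer fin on the gate (4 mm thick along the slide, 12 mm wide, 26 mm tall, top 85 mm above the bench), in line with the middle of the handle, 57 mm to its +y side; moves with the gate.
- mark: Green mark, an upright flag 10 mm long in the slide direction, 10 mm wide, 32 mm tall, standing on the white strip at the ledge's +y edge; origin at its foot, midway along its length, 55 mm above the bench, axes as the suction box. It does not move; the pointer is level with it when both have the same x in the suction box's frame (its place differs each time, 40 to 65 mm of pull).
- swan: loose carved pale wood swan neck, 95 mm tall on a 48 mm disc foot; leave it be
- horse: loose smaller carved pale wood piece of the same curl shape, 80 mm tall; leave it be
- wax: loose amber wax jar, 60 mm wide, 70 mm tall; leave it be
- chisel: loose hand tool with a handle and steel blade, lying flat; leave it be
- brush: loose bench brush, lying flat; leave it be
- mallet: loose wooden-headed mallet, lying flat; leave it be
There are look-alikes about, which are no part of the job. Leave any orange or turquoise look-alike of the blank alone.

How it is judged:
By the outcome, as a careful person would: the job done as asked, in the order asked, and still so for the second after the job is handed in, while the arm keeps its last pose, push and grip.
It also fails if it takes over 64 s, if anything falls off the work surface, if the arm or the gripper's body presses on something with over 40 N, if the wrist force passes 120 N, or if a joint passes its speed limit or range.

ROBOT

A 7-joint arm with a two-finger parallel gripper is mounted at the origin on the work surface. World frame = base frame: x ahead of the robot, y to its left, z up, the work surface at z = 0. Lengths are in m, angles in rad, forces in N, time in s.
With the tool pointing down it reaches from about 0.4 to 0.85 m from the base axis. Payload 4.5 kg.
Tool frame: the origin (TCP) lies where the fingers leave the gripper's body, on its centre line; the fingertips stand 64 mm ahead of it and the grasp point (between the pads) lies 45 mm ahead of it; z points along the fingers, y is the line along which they close (so a half turn about z gives the same grasp; the last joint's range is limited). The gripper opens to 88 mm and grips with 3 to 60 N. Pads are 18 mm wide; open, the fingers measure 123 mm over their backs; the gripper's body (75 mm by 187 mm) begins 45 mm behind the grasp point.
Start: joints at [-1.15, 0.689, -0.195, 1.565, 0.157, 0.902, -0.215], TCP at [0.236, 0.579, 0.303] pointing down, gripper open.
Joint ranges: [-3.01, 3.01], [-0.46, 2.08], [-1.47, 1.51], [0.13, 2.56], [-1, 4.14], [0.04, 2.09], [-2.66, 2.66]. Speed limits (rad/s): [2.57, 2.57, 3.14, 3.14, 3.14, 3.14, 3.14].

INTERFACE

Orientations are given as a unit quaternion [x, y, z, w].
In Python, from plant import r gives the robot as it stands.
- The arm moves only by the tool play_rows, never from a script. Its arguments are lists of equal length, an entry for each row: "translation": the shift along the tool's x, y, z in m, a list of three; "delta_rot": the turn, a rotation vector about the tool's x, y, z in degrees, a list of three; "grip": the opening, from -1 (shut) to 1 (fully open). In form: {"translation": [[x, y, z], ...], "delta_rot": [[rx, ry, rz], ...], "grip": [grip, ...]}. A call has 1 to 20 rows; each row shifts and turns the commanded pose from where the row before left it, along the tool's axes as they then stand; what a row does not reach is not made up. A row lasts 1/8 s, in which the tool goes at most 62.5 mm and 10.7 degrees, less where a joint would pass 70% of its speed; a pose out of reach is approached as far as the arm can. A call with a gripper value outside its range is refused whole. The fingers move at their own pace and stop on an object; "squeeze" is the grip in N (left out, the last holds). Time passes only in rows, so rows that do not move let the fingers close. It gives the time, the measured TCP pose, the force, the opening and the grip force at its end, in the units of the state.
- r.get_state(): the state, without advancing time (a new reading comes with each control period).
- r.snapshot(name): name is "side" or "top"; returns the picture (480x640x3 uint8, blue, green, red); there is no depth.
- r.get_calibration(name): a dict with "intrinsics" (3x3 intrinsics, pixels), "eye" and "rotation" of the camera in the world. Camera axes: x right, y up, looking along -z (the intrinsics and any distortion apply to the point x, -y, -z); pixel columns grow to the right and rows downward; lengths in m; the calibration is good to about 2 mm. A picture is of the moment at which its call begins. get_calibration takes no time and is no camera call.
- r.finish_job(): hands the job in; it is judged then, once.
Trained networks look in the newest picture that a camera, given by its name, has taken for a name from the list of things; names that differ only in an ending like _2 or _b are one class to them, and where a whole thing is asked for, a point or a joint stands for the part that bears it (a point fixed in the world has none). Each returns a list of dicts, best first, with "confidence" (0 to 1); they miss things now and then, are a little off and sometimes report something else, mostly with a low value. They report only what shows in the picture. A call takes as long as a camera call. They do not tell look-alikes from the thing itself.
- r.look_for(camera, target): "point" ([x, y, z] in m, in world coordinates, good to about 4 mm: the middle of the surface that is visible of it).
- r.silhouettes(camera, target): "pixels" (480x640 bool, what is visible of it).
The state is a dict: "clock": time; "q": joint angles; "qd": joint speeds; "joint_torque": joint torques, N m; "tool_pos": TCP position; "eef_rot": TCP orientation; "contact_force": force on the tool from outside, world axes, zero at the start; "moment": the same for the moment, N m; "opening": opening from 0.0 (shut) to 1.0 (fully open); "finger_force": force on a finger pad.
Only numpy, scipy, OpenCV 4.12 (cv2) and the standard library are available. Lean on these libraries where they do the work, as an engineer would, in place of code of your own. Each camera call takes 0.05 s, during which the arm holds its last target. There are 200 camera calls.

## Working session

There is one attempt and no reset: what is moved stays moved. The work goes in short steps, Python scripts to look and compute and a tool call to move; the robot and the scene stay as the last step left them, time stands still between calls to the robot, and variables do not carry over. Pictures are saved under pics/ and viewed, at most 10 in all, crops included, and the job is handed in when it is done.

Besides the shell and the picture viewer there is one more tool, called as name(argument=value, ...) on one line, values as JSON. play_rows: Moves the arm, as the interface text tells. Its arguments: {"type":"object","properties":{"translation":{"type":"array","items":{"type":"array","items":{"type":"number"}}},"delta_rot":{"type":"array","items":{"type":"array","items":{"type":"number"}}},"grip":{"type":"array","items":{"type":"number"}},"squeeze":{"type":"number"}},"required":["translation","delta_rot","grip"]}

```bash
mkdir -p pics; ls; cat > h.py <<'E'
import numpy as np, cv2
from plant import r
from scipy.spatial.transform import Rotation as R
def cal(c):
    k=r.get_calibration(c); return np.array(k["intrinsics"]),np.array(k["eye"]),np.array(k["rotation"]),k
def proj(c,p):
    K,e,Rt,_=cal(c); q=(np.atleast_2d(p)-e)@Rt; q=q*[1,-1,-1]; u=q@K.T; return u[:,:2]/u[:,2:]
def ray(c,uv,z):
    K,e,Rt,_=cal(c); uv=np.atleast_2d(uv); d=np.c_[uv,np.ones(len(uv))]@np.linalg.inv(K).T*[1,-1,-1]@Rt.T
    return e+d*((z-e[2])/d[:,2:])
E
python3 - <<'E'
from h import *
for c in("side","top"):
    cv2.imwrite(f"pics/{c}0.png",r.snapshot(c)); k=cal(c); print(c,k[3])
    for n in ["holder","jaw","jaw_pad","blank","bark","suction","handle","pointer","mark"]:
        for o in r.look_for(c,n)[:4]: print(n,np.round(o["point"],3),round(o["confidence"],2),proj(c,o["point"])[0].round())
print(r.get_state())
E
```

```text
pics
side {'intrinsics': array([[448.90239038,   0.        , 314.07042122],
       [  0.        , 448.90239038, 248.75976907],
       [  0.        ,   0.        ,   1.        ]]), 'eye': array([ 0.07799589, -0.71189271,  0.7215132 ]), 'rotation': array([ 0.44423109, -0.12876829, -0.22984249,  0.85630012])}Traceback (most recent call last):
  File "<stdin>", line 5, in <module>
  File "h.py", line 7, in proj
    K,e,Rt,_=cal(c); q=(np.atleast_2d(p)-e)@Rt; q=q*[1,-1,-1]; u=q@K.T; return u[:,:2]/u[:,2:]
                       ~~~~~~~~~~~~~~~~~~~~^~~
ValueError: matmul: Input operand 1 has a mismatch in its core dimension 0, with gufunc signature (n?,k),(k,m?)->(n?,m?) (size 4 is different from 3)
```

View pics/side0.png

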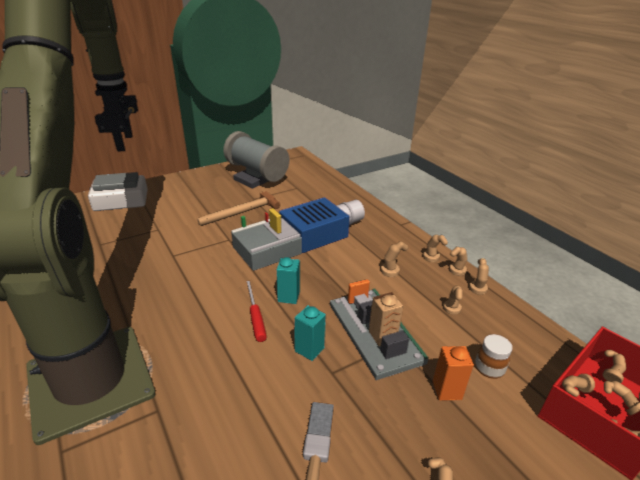

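The side view shows the wooden blank at (387,317) in the holder. The look-alikes are turquoise at (288,280) and (310,333), and orange at (454,373). The suction box is at (315,222) with its yellow handle at (276,220).

```bash
sed -i 's/np.array(k\["rotation"\]),k/R.from_quat(k["rotation"]).as_matrix(),k/' h.py
python3 - <<'E'
from h import *
for c in("side","top"):
    cv2.imwrite(f"pics/{c}1.png",r.snapshot(c)); k=cal(c); print(c,k[3]["eye"],list(k[3]))
    for n in ["holder","jaw","jaw_pad","blank","bark","suction","handle","pointer","mark"]:
        for o in r.look_for(c,n)[:4]: print(n,np.round(o["point"],3),round(o["confidence"],2),proj(c,o["point"])[0].round())
print(r.get_state())
E
```

```text
side [ 0.07799589 -0.71189271  0.7215132 ] ['intrinsics', 'eye', 'rotation']
holder [ 0.544 -0.217  0.018] 0.79 [380. 343.]
jaw [ 0.564 -0.09   0.05 ] 0.93 [354. 294.]
jaw_pad [ 0.558 -0.092  0.053] 0.58 [353. 295.]
blank [ 0.58  -0.381  0.07 ] 0.95 [453. 374.]
blank [ 0.405 -0.16   0.072] 0.91 [309. 332.]
blank [0.442 0.01  0.068] 0.78 [286. 280.]
blank [0.52  0.221 0.057] 0.63 [276. 232.]
bark [ 0.548 -0.214  0.094] 0.96 [384. 316.]
bark [ 0.404 -0.159  0.067] 0.8 [309. 333.]
bark [0.45  0.011 0.067] 0.71 [289. 280.]
bark [ 0.585 -0.379  0.072] 0.63 [455. 372.]
suction [0.57  0.201 0.055] 0.68 [295. 232.]
suction [0.525 0.219 0.059] 0.46 [278. 232.]
handle [0.521 0.222 0.058] 0.62 [276. 232.]
pointer [0.523 0.22  0.057] 0.6 [277. 232.]
mark [0.454 0.284 0.077] 0.4 [244. 222.]
mark [ 0.564 -0.092  0.05 ] 0.31 [354. 295.]
top [0.34083757 0.03099358 1.45019916] ['intrinsics', 'eye', 'rotation']
holder [ 0.556 -0.155  0.014] 0.8 [408. 234.]
holder [ 0.731 -0.018  0.059] 0.46 [353. 161.]
holder [0.535 0.232 0.057] 0.34 [250. 240.]
jaw [ 0.574 -0.124  0.061] 0.75 [397. 224.]
jaw_pad [ 0.
[... 558 characters left out ...]
501875 ,  0.68910327, -0.19460813,  1.56532786,  0.15732698,
        0.90248692, -0.21510106]), 'qd': array([-2.04706898e-03,  1.31268406e-03, -2.01255855e-03, -1.11699794e-03,
       -1.92154554e-05, -2.45173694e-03, -1.45879567e-03]), 'joint_torque': array([ 2.59788549e-04, -5.27514696e+01, -1.26687091e+00, -1.53738266e+01,
       -5.18721133e-02, -5.18890884e-04,  4.01202715e-05]), 'tool_pos': array([0.23575333, 0.57884073, 0.30273344]), 'eef_rot': array([1.92177531e-01, 9.81360176e-01, 3.02038192e-05, 8.08259894e-06]), 'contact_force': array([ 0.23732912, -0.78098481, -0.27819954]), 'moment': array([0.03685485, 0.00833974, 0.01133772]), 'finger_force': 0.0, 'opening': 0.9960368740557087}
```

View pics/top1.png

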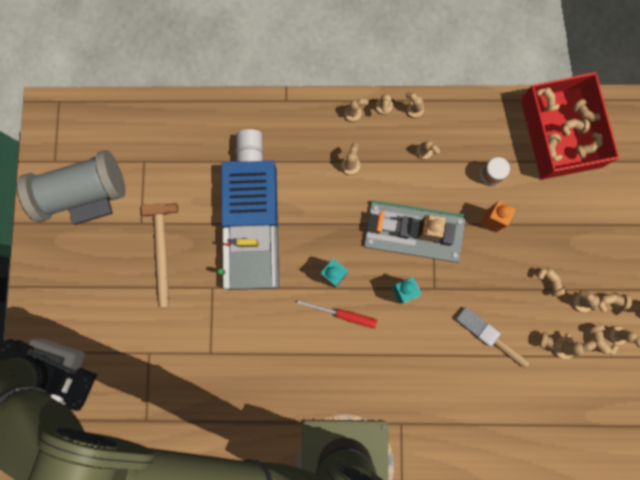

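The top view shows the blank at (433,228) between the jaws, with the orange pad at (376,222). The suction gate has its yellow handle at (247,242), red pointer at (228,243) and green mark at (220,270). The candidates for the blank are wood (433,228), turquoise (333,272) and (406,290), and orange (499,215). I choose the wood one, which is the only one in the holder. Next is one close crop.

```bash
python3 - <<'E'
from h import *
t=cv2.imread("pics/top1.png"); s=cv2.imread("pics/side1.png")
f=lambda im,u,v,w,h,W,H: cv2.resize(im[v:v+h,u:u+w],(W,H),interpolation=cv2.INTER_CUBIC)
a=f(t,355,190,120,80,450,300); b=f(s,320,265,117,117,350,350)
c=f(t,210,150,80,150,160,300); d=f(s,220,190,150,85,450,255)
im=np.zeros((600,800,3),np.uint8); im[:300,:450]=a; im[:350,450:800]=b; im[300:600,:160]=c; im[350:600,300:741-0]=d[:250,:441]
cv2.imwrite("pics/crop1.png",im)
E
```

```text
(no output)
```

View pics/crop1.png

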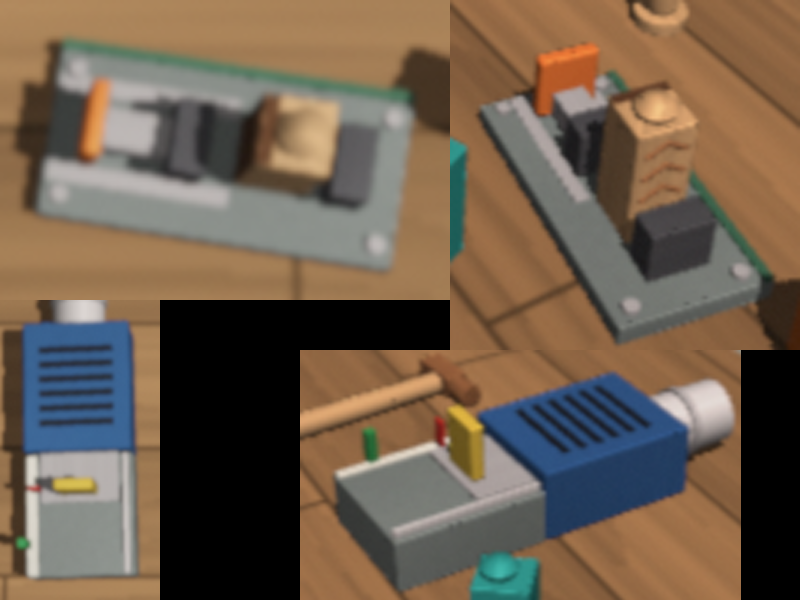

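The crop confirms the choice: a natural wood blank with carved ripples, and its bark band faces the sliding jaw. The green edge is on the world +x side. Next I fit the poses.

```bash
cat > fit.py <<'E'
from h import *
from scipy.optimize import least_squares, minimize
tc=lambda p:(np.array(p)+.5)/3.75-.5+[355,190]
sc=lambda p:(np.array(p)-[450,0]+.5)/2.9915-.5+[320,265]
ts=lambda p:(np.array(p)-[0,300]+.5)/2-.5+[210,150]
ss=lambda p:(np.array(p)-[300,350]+.5)/3-.5+[220,190]
def T(v,P):
    c,s=np.cos(v[2]),np.sin(v[2]); P=np.asarray(P,float); return np.c_[v[0]+c*P[:,0]-s*P[:,1],v[1]+s*P[:,0]+c*P[:,1],P[:,2]]
def corner(obs,v0):
    f=lambda v:np.concatenate([(proj(c,T(v,[P]))[0]-uv) for c,P,uv in obs])
    o=least_squares(f,v0,loss="soft_l1"); print("fit",o.x.round(4),np.degrees(o.x[2]).round(2),"res",o.fun.reshape(-1,2).round(1).tolist()); return o.x
E
python3 - <<'E'
from fit import *
z=.018
H=corner([("top",(.06,.157,z),tc((64,40))),("top",(.06,-.077,z),tc((411,93))),("top",(-.06,-.077,0),tc((386,270))),("top",(-.06,.157,0),tc((38,212))),
("side",(-.06,-.077,z),sc((620,325))),("side",(-.06,-.077,0),sc((620,341))),("side",(.06,-.077,z),sc((768,278))),("side",(-.06,.157,z),sc((480,105)))],[.55,-.19,-.15])
S=corner([("top",(.16,.065,.075),ts((22,323))),("top",(.16,-.065,.075),ts((131,321))),("top",(0,-.065,.075),ts((132,452))),("top",(0,.065,.075),ts((23,452))),
("top",(-.15,.065,.055),ts((27,576))),("top",(-.15,-.065,.055),ts((135,574))),
("side",(0,-.065,.075),ss((545,483))),("side",(.16,.065,.075),ss((618,374))),("side",(.16,-.065,.075),ss((685,434))),("side",(-.15,-.065,.055),ss((397,538))),("side",(-.15,.065,.055),ss((336,474)))],[.58,.23,0])
for c in("top","side"):
    im=cv2.imread(f"pics/{c}1.png"); hsv=cv2.cvtColor(im,cv2.COLOR_BGR2HSV)
    box=(slice(200,290),slice(205,290)) if c=="top" else (slice(195,250),slice(225,300))
    for n,lo,hi,z in(("green",(45,110,50),(80,255,255),.071),("red",(0,150,60),(6,255,255),.072),("red2",(172,150,60),(180,255,255),.072),("yellow",(20,150,80),(34,255,255),.087)):
        m=cv2.inRange(hsv,lo,hi); b=np.zeros_like(m); b[box]=m[box]
        v,u=np.nonzero(b)
        if len(u): 
            p=ray(c,[u.mean(),v.mean()],z)[0]; d=p[:2]-S[:2]; k,s=np.cos(S[2]),np.sin(S[2])
            print(c,n,len(u),u.mean().round(1),v.mean().round(1),p.round(4),"S",(k*d[0]+s*d[1]).round(4),(-s*d[0]+k*d[1]).round(4))
masks={}
for c in("top","side"):
    r.snapshot(c); t=proj(c,[.55,-.2,.08])[0]
    for o in r.silhouettes(c,"blank"):
        v,u=np.nonzero(o["pixels"]); print(c,o["confidence"],len(u),u.mean(),v.mean())
        if np.hypot(u.mean()-t[0],v.mean()-t[1])<20 and c not in masks: masks[c]=o["pixels"]
print(masks.keys()); np.savez("m.npz",H=H,S=S,**masks)
box=np.array([(a,b,h) for a in(-.023,.023) for b in(-.023,.023) for h in(.018,.118)])
a=np.linspace(0,6.28,12); but=np.c_[.01*np.cos(a),.01*np.sin(a),0*a+.131]
def cost(v):
    e=0
    for c,m in masks.items():
        A=np.zeros(m.shape,np.uint8)
        for P in(box,np.r_[but,[[0,0,.1]]]): cv2.fillConvexPoly(A,cv2.convexHull((proj(c,T(v,P))*16).astype(np.int32)),255,cv2.LINE_AA,4)
        e+=np.abs(A/255.-m).sum()
    return e
best=min((minimize(cost,[x,-.2,y],method="Nelder-Mead",options=dict(initial_simplex=[[x,-.2,y],[x+.01,-.2,y],[x,-.19,y],[x,-.2,y+.15]])) for x in(.545,.555) for y in(-.3,-.15,0,.15)),key=lambda o:o.fun)
v=best.x; d=v[:2]-H[:2]; k,s=np.cos(H[2]),np.sin(H[2]); print("blank",v.round(4),np.degrees(v[2]),best.fun,"inH",k*d[0]+s*d[1],-s*d[0]+k*d[1])
E
```

```text
fit [ 0.5601 -0.2117 -0.1553] -8.9 res [[-0.1, -1.2], [0.7, -1.0], [-0.5, 0.0], [-0.8, 0.8], [-0.2, 0.6], [-1.1, 1.2], [2.3, -0.5], [-0.4, -0.1]]
fit [0.5679 0.2328 0.0261] 1.5 res [[1.2, -0.4], [-0.1, -0.8], [0.1, -1.5], [0.6, -0.2], [0.0, 0.7], [-0.0, 0.6], [-0.1, -2.8], [-0.8, -1.0], [2.0, -2.0], [-1.5, 1.8], [-1.7, -0.6]]
top green 22 220.6 271.3 [0.4563 0.2984 0.071 ] S -0.1099 0.0685
top yellow 110 246.5 242.5 [0.5238 0.2356 0.087 ] S -0.044 0.0039
side green 35 243.1 220.7 [0.4583 0.2987 0.071 ] S -0.1078 0.0688
side red 23 266.0 216.0 [0.5239 0.2891 0.072 ] S -0.0425 0.0575
side yellow 207 274.9 219.9 [0.5257 0.2357 0.087 ] S -0.0421 0.0041
top 0.83 448 334.11160714285717 273.2142857142857
top 0.79 684 497.80555555555554 216.5672514619883
top 0.65 579 431.3246977547496 228.67357512953367
top 0.61 475 406.29894736842107 290.42105263157896
side 0.94 1251 384.88169464428455 315.77777777777777
side 0.82 971 288.1328527291452 280.00720906282186
side 0.78 1778 452.7750281214848 371.92294713160857
side 0.62 1393 309.89447236180905 331.70495333811914
side 0.49 47 243.36170212765958 221.0212765957447
side 0.31 1602 318.2696629213483 437.55056179775283
dict_keys(['top', 'side'])Traceback (most recent call last):
  File "<stdin>", line 33, in <module>
  File "<stdin>", line 33, in <genexpr>
    res = _minimize_neldermead(fun, x0, args, callback, bounds=bounds,
                               **options)
    fxr = func(xr)
    fx = function(np.copy(x), *(wrapper_args + args))
  File "<stdin>", line 30, in cost
  File "h.py", line 7, in proj
    K,e,Rt,_=cal(c); q=(np.atleast_2d(p)-e)@Rt; q=q*[1,-1,-1]; u=q@K.T; return u[:,:2]/u[:,2:]
             ~~~^^^
  File "h.py", line 5, in cal
    k=r.get_calibration(c); return np.array(k["intrinsics"]),np.array(k["eye"]),R.from_quat(k["rotation"]).as_matrix(),k
ValueError: time passes only in moves, steps and waits
```

```bash
sed -i 's/^def cal/from functools import lru_cache\n@lru_cache\ndef cal/' h.py
cat >> fit.py <<'E'
box=np.array([(a,b,h) for a in(-.023,.023) for b in(-.023,.023) for h in(.018,.118)])
an=np.linspace(0,6.28,12); but=np.c_[.01*np.cos(an),.01*np.sin(an),0*an+.131]
def fitblank(masks,H,y0=(-.3,-.15,0,.15),x0=((.545,-.2),(.555,-.2))):
    def cost(v):
        e=0
        for c,m in masks.items():
            A=np.zeros(m.shape,np.uint8)
            for P in(box,np.r_[but,[[0,0,.1]]]): cv2.fillConvexPoly(A,cv2.convexHull((proj(c,T(v,P))*16).astype(np.int32)),255,cv2.LINE_AA,4)
            e+=np.abs(A/255.-m).sum()
        return e
    for s in [masks]+[{k:m} for k,m in masks.items()]:
        masks=s
        best=min((minimize(cost,[x,y,w],method="Nelder-Mead",options=dict(initial_simplex=[[x,y,w],[x+.01,y,w],[x,y+.01,w],[x,y,w+.15]])) for x,y in x0 for w in y0),key=lambda o:o.fun)
        v=best.x; d=v[:2]-H[:2]; k,q=np.cos(H[2]),np.sin(H[2]); print("blank",list(s),v.round(4),np.degrees(v[2]).round(1),round(best.fun),"inH",(k*d[0]+q*d[1]).round(4),(-q*d[0]+k*d[1]).round(4))
E
python3 - <<'E'
from fit import *
m=np.load("m.npz"); fitblank({c:m[c] for c in("top","side")},m["H"])
H=m["H"]
for n,c in(("jaw","top"),("jaw","side"),("jaw_pad","side")):
    r.snapshot(c)
    for o in r.look_for(c,n)[:2]:
        d=np.array(o["point"])[:2]-H[:2];k,s=np.cos(H[2]),np.sin(H[2]);print(n,c,o["confidence"],np.round(o["point"],3),"inH",k*d[0]+s*d[1],-s*d[0]+k*d[1])
for c in("top","side"):  # orange pad
    im=cv2.imread(f"pics/{c}1.png"); hsv=cv2.cvtColor(im,cv2.COLOR_BGR2HSV); b=cv2.inRange(hsv,(5,190,120),(14,255,255))
    if c=="top": b[:, :360]=0;b[:,390:]=0;b[:195]=0;b[250:]=0
    else: b[:, :340]=0;b[:,380:]=0;b[:270]=0;b[312:]=0
    v,u=np.nonzero(b); p=ray(c,[u.mean(),v.mean()],.075 if c=="top" else .052)[0]; d=p[:2]-H[:2];k,s=np.cos(H[2]),np.sin(H[2]);print("pad",c,len(u),p,"inH",k*d[0]+s*d[1],-s*d[0]+k*d[1])
E
```

```text
blank ['top', 'side'] [ 0.562  -0.2034 -0.3324] -19.0 371 inH 0.0006 0.0085
blank ['top'] [ 0.5608 -0.2035 -0.3025] -17.3 107 inH -0.0006 0.0082
blank ['side'] [ 0.5638 -0.2015 -0.3627] -20.8 256 inH 0.0021 0.0107
jaw top 0.91 [ 0.572 -0.125  0.06 ] inH -0.0017632672757336761 0.08775273317493718
jaw side 0.76 [ 0.565 -0.094  0.053] inH -0.013465237739650356 0.1165895826433105
jaw_pad side 0.89 [ 0.563 -0.093  0.049] inH -0.015605356202185802 0.11797518466637301
pad top 0 [nan nan nan] inH nan nan
pad side 263 [ 0.581264  -0.0795875  0.052    ] inH 0.0005090458599347168 0.133770757390108<stdin>:12: RuntimeWarning: Mean of empty slice.
  ret = ret.dtype.type(ret / rcount)
```

play_rows(translation=[[-0.033,-0.033,0],[-0.033,-0.033,0],[-0.033,-0.033,0],[-0.033,-0.033,0],[-0.033,-0.033,0],[-0.033,-0.033,0],[-0.033,-0.033,0],[-0.033,-0.033,0],[-0.033,-0.033,0],[-0.033,-0.033,0],[-0.033,-0.033,0],[-0.033,-0.033,0],[-0.033,-0.033,0],[-0.033,-0.033,0],[-0.033,-0.033,0],[-0.033,-0.033,0],[-0.033,-0.033,0],[-0.033,-0.033,0],[0,0,0]], delta_rot=[[0,0,0],[0,0,0],[0,0,0],[0,0,0],[0,0,0],[0,0,0],[0,0,0],[0,0,0],[0,0,0],[0,0,0],[0,0,0],[0,0,0],[0,0,0],[0,0,0],[0,0,0],[0,0,0],[0,0,0],[0,0,0],[0,0,-8]], grip=[1,1,1,1,1,1,1,1,1,1,1,1,1,1,1,1,1,1,1], squeeze=25)

```text
clock: 3.98
tool_pos: [0.5623, -0.2003, 0.3023]
eef_rot: [0.125, 0.992, -0.001, 0.001]
contact_force: [-0.1, 0.5, -0.1]
opening: 1.001
finger_force: 0.0
```

```bash
cat >> h.py <<'E'
def go(p,yaw=None):
    s=r.get_state(); M=R.from_quat(s["eef_rot"]).as_matrix(); t=M[:,1]
    w=np.degrees(np.arctan2(t[1],t[0])); print("clk",round(s["clock"],2),"pos",np.round(s["tool_pos"],4),"ydir",w.round(2),"tilt",np.degrees(np.arccos(-M[2,2])).round(2),"F",np.round(s["contact_force"],1),"open",round(s["opening"]*88,1),"ff",round(s["finger_force"],1),"q",np.round(s["q"],2))
    if p is not None: print("shift tool",(M.T@(np.array(p)-s["tool_pos"])).round(4),"rotz",None if yaw is None else (w-yaw).round(2))
E
python3 -c "
from h import *
go([.562,-.2034,.14],76)"
```

```text
clk 3.98 pos [ 0.5623 -0.2003  0.3023] ydir 75.63 tilt 0.18 F [-0.1  0.5 -0.1] open 88.1 ff 0.0 q [ 0.45  0.66 -0.32  1.65  0.26  0.87  1.34]
shift tool [-0.0003 -0.0026  0.1624] rotz -0.37
```

play_rows(translation=[[0,-0.0026,0.04],[0,0,0.04],[0,0,0.04],[0,0,0.025],[0,0,0.014],[0,0,0],[0,0,0],[0,0,0],[0,0,0],[0,0,0],[0,0,0],[0,0,0],[0,0,0],[0,0,0]], delta_rot=[[0,0,0],[0,0,0],[0,0,0],[0,0,0],[0,0,0],[0,0,0],[0,0,0],[0,0,0],[0,0,0],[0,0,0],[0,0,0],[0,0,0],[0,0,0],[0,0,0]], grip=[1,1,1,1,1,1,-1,-1,-1,-1,-1,-1,-1,-1], squeeze=25)

```text
clock: 5.72
tool_pos: [0.5613, -0.1981, 0.1439]
eef_rot: [0.123, 0.992, -0.0, 0.0]
contact_force: [-0.8, -2.1, 3.6]
opening: 0.532
finger_force: 24.3
```

```bash
python3 -c "
from h import *
go(None)"
```

```text
clk 5.72 pos [ 0.5613 -0.1981  0.1439] ydir 75.83 tilt 0.04 F [-0.8 -2.1  3.6] open 46.8 ff 24.3 q [ 0.4   0.88 -0.24  1.77  0.36  0.54  1.25]
```

play_rows(translation=[[0,0,-0.02],[0,0,-0.02],[0,0,-0.02],[0,0,0],[0,0,0],[0,0,0],[0,0,0],[0,0,0],[0,0,0],[0,0,0],[0,0,0],[0,0,0],[0,0,0],[0,0,0]], delta_rot=[[0,0,0],[0,0,0],[0,0,0],[0,0,9.4],[0,0,9.4],[0,0,9.4],[0,0,9.4],[0,0,9.4],[0,0,9.4],[0,0,9.4],[0,0,9.4],[0,0,9.5],[0,0,0],[0,0,0]], grip=[-1,-1,-1,-1,-1,-1,-1,-1,-1,-1,-1,-1,-1,-1])

```text
clock: 7.48
tool_pos: [0.561, -0.1974, 0.2033]
eef_rot: [0.759, 0.652, -0.0, -0.0]
contact_force: [-0.3, -0.4, -0.7]
opening: 0.534
finger_force: 24.2
```

```bash
python3 - <<'E'
from h import *
H=np.load("m.npz")["H"]; k,s=np.cos(H[2]),np.sin(H[2])
y=.004; go([H[0]-s*y,H[1]+k*y,.144],-8.9)
t=r.snapshot("top"); sd=r.snapshot("side")
im=np.zeros((400,800,3),np.uint8); im[:,:400]=cv2.resize(t[180:280,370:470],(400,400),interpolation=2); im[:,400:]=cv2.resize(sd[230:380,310:460],(400,400),interpolation=2)
cv2.imwrite("pics/held.png",im)
E
```

```text
clk 7.47 pos [ 0.561  -0.1974  0.2033] ydir -8.68 tilt 0.06 F [-0.3 -0.4 -0.7] open 47.0 ff 24.2 q [ 0.19  0.78  0.13  1.76 -0.16  0.61  0.26]
shift tool [-0.0103  0.0013  0.0593] rotz 0.22
```

View pics/held.png

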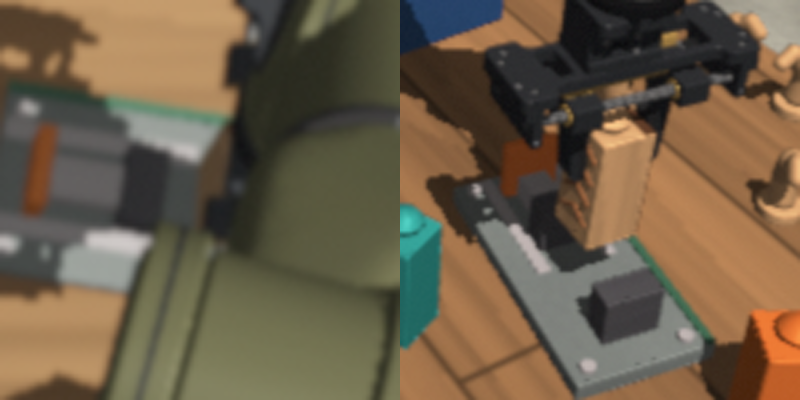

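The held view shows the blank lifted, with its ripples now facing -x (crop 575,200), so the bark faces the green side. Before lowering, I check the camera against the arm.

```bash
python3 - <<'E'
from fit import *
H=np.load("m.npz")["H"]
g=lambda uv:((uv-[310,230]+.5)*400/150-.5+[400,0]).round(0).tolist()
v=[.561,-.1974,np.radians(-8.7)]
for P in [(-.023,-.023,.078),(.023,-.023,.078),(-.023,.023,.078),(-.023,-.023,.178),(.023,-.023,.178)]: print(P,g(proj("side",T(v,[P]))[0]))
for P in [(-.06,-.077,.018),(.06,-.077,.018),(.06,-.077,0),(-.06,.157,.018),(-.025,-.024,.062),(.025,-.024,.062),(-.025,-.05,.062),(.025,-.05,.062),(-.025,-.05,.018)]: print("H",P,g(proj("side",T(H,[P]))[0]))
E
```

```text
(-0.023, -0.023, 0.078) [584.0, 252.0]
(0.023, -0.023, 0.078) [637.0, 237.0]
(-0.023, 0.023, 0.078) [556.0, 213.0]
(-0.023, -0.023, 0.178) [598.0, 150.0]
(0.023, -0.023, 0.178) [654.0, 136.0]
H (-0.06, -0.077, 0.018) [578.0, 384.0]
H (0.06, -0.077, 0.018) [716.0, 340.0]
H (0.06, -0.077, 0) [713.0, 356.0]
H (-0.06, 0.157, 0.018) [452.0, 186.0]
H (-0.025, -0.024, 0.062) [591.0, 281.0]
H (0.025, -0.024, 0.062) [648.0, 264.0]
H (-0.025, -0.05, 0.062) [608.0, 305.0]
H (0.025, -0.05, 0.062) [666.0, 287.0]
H (-0.025, -0.05, 0.018) [602.0, 345.0]
```

```bash
python3 - <<'E'
import cv2
im=cv2.imread("pics/held.png")[90:400,430:760]; cv2.imwrite("pics/heldz.png",cv2.resize(im,(639,600),interpolation=2))
E
```

```text
(no output)
```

View pics/heldz.png

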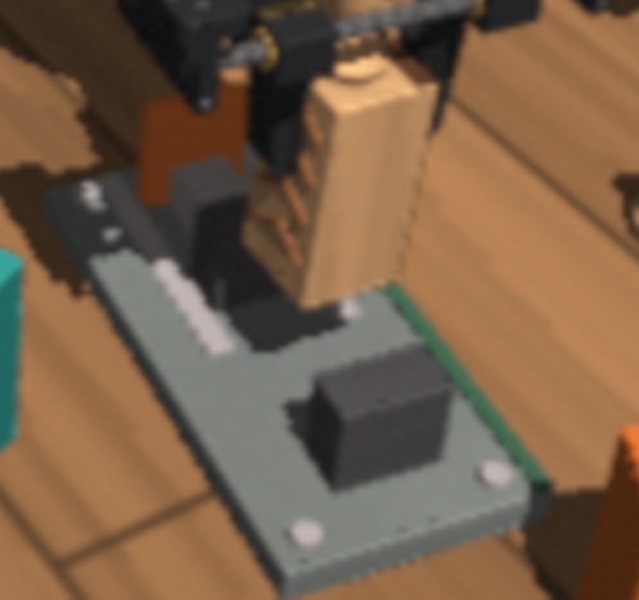

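The projections agree with the picture to about 1 px, so I lower the blank, release it and retreat.

play_rows(translation=[[-0.0103,0.0013,0],[0,0,0],[0,0,0.02],[0,0,0.02],[0,0,0.012],[0,0,0.004],[0,0,0.003],[0,0,0],[0,0,0]], delta_rot=[[0,0,0.2],[0,0,0],[0,0,0],[0,0,0],[0,0,0],[0,0,0],[0,0,0],[0,0,0],[0,0,0]], grip=[-1,-1,-1,-1,-1,-1,-1,-1,-1])

```text
clock: 8.7
tool_pos: [0.5611, -0.2083, 0.1452]
eef_rot: [0.761, 0.649, 0.0, 0.0]
contact_force: [-0.6, 0.3, -0.7]
opening: 0.532
finger_force: 24.2
```

```bash
python3 - <<'E'
from h import *
H=np.load("m.npz")["H"]; k,s=np.cos(H[2]),np.sin(H[2])
y=.004; go([H[0]-s*y,H[1]+k*y,.1438],-8.9)
E
```

```text
clk 8.7 pos [ 0.5611 -0.2083  0.1452] ydir -9.06 tilt 0.05 F [-0.6  0.3 -0.7] open 46.8 ff 24.2 q [ 0.22  0.88  0.1   1.77 -0.17  0.5   0.28]
shift tool [ 0.0005 -0.0005  0.0014] rotz -0.16
```

play_rows(translation=[[0,0,0.0012],[0,0,0],[0,0,0],[0,0,0],[0,0,0],[0,0,-0.02],[0,0,-0.03],[0,0,-0.03],[0.045,0,0],[0.045,0,0],[0.045,0,0],[0.046,0,0],[0,0,0],[0,0,0]], delta_rot=[[0,0,0],[0,0,0],[0,0,0],[0,0,0],[0,0,0],[0,0,0],[0,0,0],[0,0,0],[0,0,0],[0,0,0],[0,0,0],[0,0,0],[0,0,0],[0,0,0]], grip=[-1,0.4,0.4,0.4,0.4,0.4,0.4,0.4,-1,-1,-1,-1,-1,-1])

```text
clock: 10.45
tool_pos: [0.5892, -0.0302, 0.2235]
eef_rot: [0.761, 0.649, -0.0, 0.0]
contact_force: [0.2, -1.1, 0.5]
opening: 0.043
finger_force: 0.0
```

```bash
python3 - <<'E'
from fit import *
H=np.load("m.npz")["H"]; k,s=np.cos(H[2]),np.sin(H[2])
y=.185; go([H[0]-s*y,H[1]+k*y,.108],-8.9)
ms={}
ims={}
for c in("top","side"):
    ims[c]=r.snapshot(c); t=proj(c,[.56,-.208,.08])[0]
    for o in r.silhouettes(c,"blank"):
        v,u=np.nonzero(o["pixels"])
        if np.hypot(u.mean()-t[0],v.mean()-t[1])<20 and c not in ms: ms[c]=o["pixels"]
print(ms.keys()); fitblank(ms,H,y0=(-.25,-.15,0),x0=((.56,-.208),))
im=np.zeros((400,800,3),np.uint8); im[:,:400]=cv2.resize(ims["top"][180:280,370:470],(400,400),interpolation=2); im[:,400:]=cv2.resize(ims["side"][255:385,315:445],(400,400),interpolation=2)
cv2.imwrite("pics/placed.png",im)
E
```

```text
clk 10.45 pos [ 0.5892 -0.0302  0.2235] ydir -9.07 tilt 0.05 F [ 0.2 -1.1  0.5] open 3.8 ff 0.0 q [-0.13  0.75  0.18  1.76 -0.2   0.65  0.  ]
shift tool [ 0.0013 -0.0007  0.1155] rotz -0.17
dict_keys(['top', 'side'])
blank ['top', 'side'] [ 0.5605 -0.2073 -0.3491] -20.0 445 inH -0.0003 0.0044
blank ['top'] [ 0.5571 -0.2054 -0.1777] -10.2 103 inH -0.0039 0.0057
blank ['side'] [ 0.5619 -0.2062 -0.3376] -19.3 316 inH 0.001 0.0057
```

View pics/placed.png

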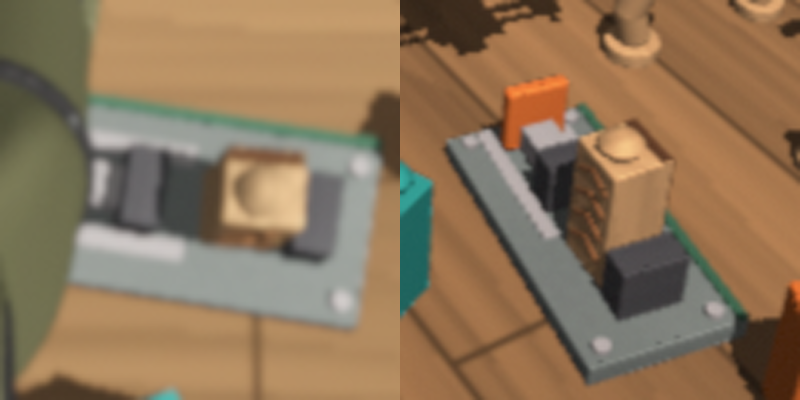

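The blank stands upright with the bark band on the green side (crop top 263,155; side 655,145). Now I lower behind the pad and push.

play_rows(translation=[[0,0,0.05],[0,0,0.045],[0,0,0.02],[0,0,0],[-0.012,0,0],[-0.01,0,0],[-0.008,0,0],[-0.008,0,0],[-0.008,0,0],[-0.006,0,0],[-0.004,0,0],[0,0,0]], delta_rot=[[0,0,0],[0,0,0],[0,0,0],[0,0,0],[0,0,0],[0,0,0],[0,0,0],[0,0,0],[0,0,0],[0,0,0],[0,0,0],[0,0,0]], grip=[-1,-1,-1,-1,-1,-1,-1,-1,-1,-1,-1,-1])

```text
clock: 12.15
tool_pos: [0.5806, -0.0854, 0.1085]
eef_rot: [0.761, 0.649, -0.0, 0.0]
contact_force: [0.7, 1.8, 0.9]
opening: 0.003
finger_force: 0.6
```

```bash
python3 - <<'E'
from fit import *
H=np.load("m.npz")["H"]; k,s=np.cos(H[2]),np.sin(H[2])
y=.114; go([H[0]-s*y,H[1]+k*y,.108],-8.9)
E
```

```text
clk 12.15 pos [ 0.5806 -0.0854  0.1085] ydir -9.08 tilt 0.04 F [0.7 1.8 0.9] open 0.2 ff 0.6 q [ 0.01  0.93  0.1   1.82 -0.2   0.41  0.1 ]
shift tool [-0.0139 -0.0007  0.0005] rotz -0.18
```

In contact, with about 3 N of friction. I continue in small steps.

play_rows(translation=[[-0.004,0,0],[-0.003,0,0],[-0.002,0,0],[-0.002,0,0],[0,0,0]], delta_rot=[[0,0,0],[0,0,0],[0,0,0],[0,0,0],[0,0,0]], grip=[-1,-1,-1,-1,-1])

```text
clock: 12.78
tool_pos: [0.5789, -0.0959, 0.1084]
eef_rot: [0.761, 0.649, 0.0, 0.0]
contact_force: [1.8, 2.0, 0.3]
opening: 0.004
finger_force: 1.5
```

play_rows(translation=[[-0.002,0,0],[0,0,0]], delta_rot=[[0,0,0],[0,0,0]], grip=[-1,-1])

```text
clock: 13.02
tool_pos: [0.5786, -0.0979, 0.1085]
eef_rot: [0.761, 0.649, 0.0, 0.0]
contact_force: [2.2, 2.2, -0.9]
opening: 0.003
finger_force: 1.5
```

play_rows(translation=[[-0.002,0,0],[0,0,0]], delta_rot=[[0,0,0],[0,0,0]], grip=[-1,-1])

```text
clock: 13.28
tool_pos: [0.5783, -0.0998, 0.1085]
eef_rot: [0.761, 0.649, 0.0, 0.0]
contact_force: [2.6, 2.6, -0.5]
opening: 0.004
finger_force: 1.6
```

play_rows(translation=[[-0.002,0,0],[0,0,0]], delta_rot=[[0,0,0],[0,0,0]], grip=[-1,-1])

```text
clock: 13.52
tool_pos: [0.5781, -0.1005, 0.1085]
eef_rot: [0.76, 0.649, 0.001, -0.0]
contact_force: [3.2, 5.1, -0.5]
opening: 0.004
finger_force: 2.8
```

play_rows(translation=[[-0.002,0,0],[0,0,0]], delta_rot=[[0,0,0],[0,0,0]], grip=[-1,-1])

```text
clock: 13.78
tool_pos: [0.5781, -0.1006, 0.1085]
eef_rot: [0.76, 0.65, 0.001, -0.001]
contact_force: [2.9, 7.7, -0.9]
opening: 0.007
finger_force: 4.5
```

play_rows(translation=[[-0.001,0,0],[0,0,0]], delta_rot=[[0,0,0],[0,0,0]], grip=[-1,-1])

```text
clock: 14.02
tool_pos: [0.5781, -0.1007, 0.1085]
eef_rot: [0.76, 0.65, 0.002, -0.002]
contact_force: [2.9, 10.6, 0.5]
opening: 0.006
finger_force: 5.3
```

play_rows(translation=[[-0.002,0,0],[0,0,0],[0.015,0,0],[0.03,0,0],[0,0,-0.05],[0,0,-0.05],[0,0,-0.04],[0.05,0,0],[0.05,0,0],[0,0,0],[0,0,0]], delta_rot=[[0,0,0],[0,0,0],[0,0,0],[0,0,0],[0,0,0],[0,0,0],[0,0,0],[0,0,0],[0,0,0],[0,0,-5],[0,0,-5.5]], grip=[-1,-1,-1,-1,-1,-1,-1,0.3,0.3,0.3,0.3])

```text
clock: 15.4
tool_pos: [0.5991, 0.0359, 0.2482]
eef_rot: [0.697, 0.717, -0.002, 0.0]
contact_force: [-0.7, -0.8, -0.3]
opening: 0.435
finger_force: 0.0
```

```bash
python3 - <<'E'
from fit import *
H=np.load("m.npz")["H"]
go([.5245,.2357,.145],1.5)
ms={};ims={}
for c in("top","side"):
    ims[c]=r.snapshot(c); t=proj(c,[.56,-.21,.08])[0]
    for o in r.silhouettes(c,"blank"):
        v,u=np.nonzero(o["pixels"])
        if np.hypot(u.mean()-t[0],v.mean()-t[1])<20 and c not in ms: ms[c]=o["pixels"]
print(ms.keys()); fitblank(ms,H,y0=(-.25,-.15,0),x0=((.56,-.208),))
im=np.zeros((400,800,3),np.uint8); im[:,:400]=cv2.resize(ims["top"][180:280,370:470],(400,400),interpolation=2); im[:,400:]=cv2.resize(ims["side"][255:385,315:445],(400,400),interpolation=2)
cv2.imwrite("pics/clamped.png",im)
E
```

```text
clk 15.4 pos [0.5991 0.0359 0.2482] ydir 1.61 tilt 0.19 F [-0.7 -0.8 -0.3] open 38.3 ff 0.0 q [-0.22  0.73  0.15  1.71 -0.15  0.72  0.03]
shift tool [ 0.2021 -0.0688  0.1028] rotz 0.11
dict_keys(['top', 'side'])
blank ['top', 'side'] [ 0.5565 -0.2147 -0.2853] -16.3 488 inH -0.0031 -0.0036
blank ['top'] [ 0.5546 -0.2155 -0.3037] -17.4 106 inH -0.0048 -0.0047
blank ['side'] [ 0.5593 -0.2118 -0.2275] -13.0 356 inH -0.0008 -0.0003
```

View pics/clamped.png

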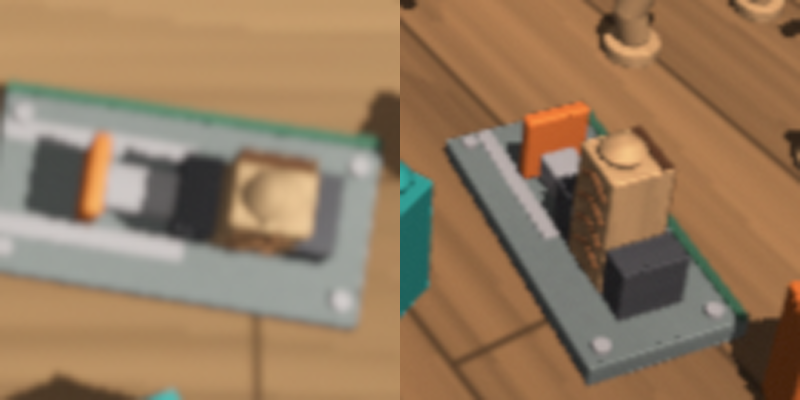

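The blank is clamped between both jaws, upright, with the bark on the green side. On to the gate.

play_rows(translation=[[0.04,-0.014,0],[0.04,-0.014,0],[0.04,-0.014,0],[0.04,-0.014,0],[0.042,-0.013,0],[0,0,0],[0,0,0],[0,0,0.04],[0,0,0]], delta_rot=[[0,0,0],[0,0,0],[0,0,0],[0,0,0],[0,0,0],[0,0,0],[0,0,0],[0,0,0],[0,0,0]], grip=[0.3,0.3,0.3,0.3,0.3,0.3,0.3,0.3,0.3])

```text
clock: 16.73
tool_pos: [0.5249, 0.2343, 0.2066]
eef_rot: [0.699, 0.715, -0.003, -0.0]
contact_force: [0.3, -0.1, 0.2]
opening: 0.65
finger_force: 0.0
```

```bash
python3 - <<'E'
from h import *
go([.5245,.2357,.145],1.5)
E
```

```text
clk 16.73 pos [0.5249 0.2343 0.2066] ydir 1.25 tilt 0.34 F [ 0.3 -0.1  0.2] open 57.2 ff 0.0 q [-0.6   0.76  0.17  1.81 -0.21  0.59 -0.28]
shift tool [ 0.0016 -0.0001  0.0616] rotz -0.25
```

play_rows(translation=[[0.0016,0,0],[0,0,0.03],[0,0,0.02],[0,0,0.0115],[0,0,0],[0,0,0],[0,0,0],[0,0,0],[0,0,0],[0,0,0],[0,0,0],[0,0,0]], delta_rot=[[0,0,0],[0,0,0],[0,0,0],[0,0,0],[0,0,0],[0,0,0],[0,0,0],[0,0,0],[0,0,0],[0,0,0],[0,0,0],[0,0,0]], grip=[0.1,0.1,0.1,0.1,0.1,-1,-1,-1,-1,-1,-1,-1], squeeze=45)

```text
clock: 18.23
tool_pos: [0.5224, 0.2385, 0.1471]
eef_rot: [0.697, 0.717, -0.003, -0.002]
contact_force: [-7.4, -0.2, 6.8]
opening: 0.157
finger_force: 44.9
```

```bash
python3 - <<'E'
from h import *
go([.5245,.2357,.145],1.5)
for c in ("side","top"):
    im=r.snapshot(c); cv2.imwrite(f"pics/g_{c}.png",im)
E
```

```text
clk 18.23 pos [0.5224 0.2385 0.1471] ydir 1.55 tilt 0.43 F [-7.4 -0.2  6.8] open 13.8 ff 44.9 q [-0.58  0.86  0.13  1.84 -0.23  0.46 -0.26]
shift tool [-0.0029  0.002   0.002 ] rotz 0.05
```

play_rows(translation=[[0,-0.008,-0.001],[0,-0.012,0],[0,-0.012,0],[0,-0.012,0],[0,-0.01,0],[0,-0.008,0],[0,0,0],[0,0,0]], delta_rot=[[0,0,0],[0,0,0],[0,0,0],[0,0,0],[0,0,0],[0,0,0],[0,0,0],[0,0,0]], grip=[-1,-1,-1,-1,-1,-1,-1,-1])

```text
clock: 19.32
tool_pos: [0.4685, 0.2365, 0.1471]
eef_rot: [0.699, 0.715, 0.003, 0.003]
contact_force: [11.4, -0.6, -20.9]
opening: 0.148
finger_force: 45.3
```

```bash
python3 - <<'E'
from h import *
go([.5224-.065,.2385-.0017,.146],1.5)
ims={}
for c,zr in(("top",.072),("side",.072)):
    im=r.snapshot(c); ims[c]=im; hsv=cv2.cvtColor(im,cv2.COLOR_BGR2HSV)
    for n,lo,hi in(("green",(45,110,50),(80,255,255)),("red",(0,150,60),(6,255,255))):
        m=cv2.inRange(hsv,lo,hi); q=proj(c,[.457,.295,.07])[0].astype(int); b=np.zeros_like(m); sl=(slice(q[1]-20,q[1]+20),slice(q[0]-22,q[0]+26)); b[sl]=m[sl]
        v,u=np.nonzero(b)
        if len(u): print(c,n,len(u),u.min(),u.max(),v.min(),v.max(),ray(c,[u.mean(),v.mean()],.071)[0].round(4))
q=proj("side",[.48,.25,.07])[0].astype(int); p=proj("top",[.48,.25,.07])[0].astype(int)
f=lambda im,c:cv2.resize(im[c[1]-35:c[1]+35,c[0]-35:c[0]+35],(400,400),interpolation=2)
cv2.imwrite("pics/pull.png",np.hstack([f(ims["top"],p),f(ims["side"],q)])); print(p,q)
E
```

```text
clk 19.32 pos [0.4685 0.2365 0.1471] ydir 1.36 tilt 0.55 F [ 11.4  -0.6 -20.9] open 13.0 ff 45.3 q [-0.63  0.82  0.12  2.   -0.25  0.33 -0.29]
shift tool [ 0.0006 -0.0111  0.001 ] rotz -0.14
side green 27 242 245 217 226 [0.4578 0.2957 0.071 ]
[241 261] [257 227]
```

View pics/pull.png

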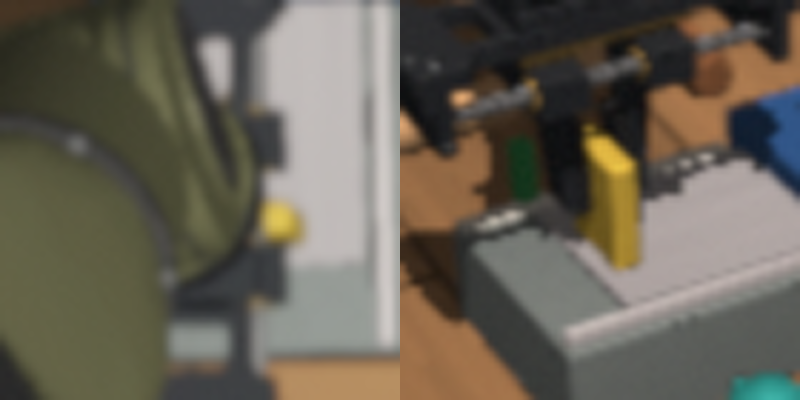

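The pull view shows the fingers hiding the pointer. The green mark is visible at (520,165) in the crop and the handle at (612,200). I refine the handle-to-mark distance from the first pictures by fitting box models.

```bash
python3 - <<'E'
from fit import *
S=np.load("m.npz")["S"]
B=lambda x,y,z0,z1:np.array([(a,b,h) for a in(-x/2,x/2) for b in(-y/2,y/2) for h in(z0,z1)])
mods={"yellow":(B(.014,.046,.059,.115),(18,90,60),(36,255,255)),"green":(B(.01,.01,.055,.087),(40,70,25),(85,255,255))}
def hullc(c,v,P):
    h=cv2.convexHull(proj(c,T(v,P)).astype(np.float32)); m=cv2.moments(h); return np.array([m["m10"]/m["m00"],m["m01"]/m["m00"]]),m["m00"]
pos={}
for c,files in(("top",["top1","g_top"]),("side",["side1","side0"])):
  for fn in files:
    im=cv2.imread(f"pics/{fn}.png"); hsv=cv2.cvtColor(im,cv2.COLOR_BGR2HSV)
    for n,(P,lo,hi) in mods.items():
        q=proj(c,[.524,.236,.087] if n=="yellow" else [.457,.297,.071])[0].astype(int)
        m=cv2.inRange(hsv,lo,hi); b=np.zeros_like(m); sl=(slice(q[1]-18,q[1]+19),slice(q[0]-18,q[0]+19)); b[sl]=m[sl]
        # soft weight: saturation-difference
        v,u=np.nonzero(b)
        if len(u)<8: print(fn,n,"none"); continue
        uv=np.array([u.mean(),v.mean()])
        for yaw in (S[2],):
            o=least_squares(lambda w:hullc(c,[w[0],w[1],yaw],P)[0]-uv,[.5,.24])
        pos[fn,n]=o.x; print(fn,n,len(u),hullc(c,[*o.x,S[2]],P)[1].round(),o.x.round(4))
e=np.array([np.cos(S[2]),np.sin(S[2])])
for f in("top1","side1","side0"):
    if (f,"green") in pos and (f,"yellow") in pos: print(f,"pull",(pos[f,"yellow"]-pos[f,"green"])@e)
E
```

```text
Traceback (most recent call last):
AttributeError: 'float' object has no attribute 'round'
```

```bash
python3 - <<'E'
from fit import *
S=np.load("m.npz")["S"]
B=lambda x,y,z0,z1:np.array([(a,b,h) for a in(-x/2,x/2) for b in(-y/2,y/2) for h in(z0,z1)])
mods={"yellow":(B(.014,.046,.059,.115),(18,90,60),(36,255,255),[.524,.236,.087]),"green":(B(.01,.01,.055,.087),(40,70,25),(85,255,255),[.457,.297,.071]),"red":(B(.004,.012,.059,.085),(0,110,50),(6,255,255),[.523,.289,.072])}
def hullc(c,v,P):
    h=cv2.convexHull(proj(c,T(v,P)).astype(np.float32)); m=cv2.moments(h); return np.array([m["m10"]/m["m00"],m["m01"]/m["m00"]]),m["m00"]
pos={}; e=np.array([np.cos(S[2]),np.sin(S[2])]); n_=np.array([-e[1],e[0]])
for c,fn in(("top","top1"),("side","side1"),("side","side0")):
    hsv=cv2.cvtColor(cv2.imread(f"pics/{fn}.png"),cv2.COLOR_BGR2HSV)
    for n,(P,lo,hi,p0) in mods.items():
        q=proj(c,p0)[0].astype(int); w=8 if n=="red" else 18
        m=cv2.inRange(hsv,lo,hi); b=np.zeros_like(m); sl=(slice(q[1]-w,q[1]+w+1),slice(q[0]-w,q[0]+w+1)); b[sl]=m[sl]
        v,u=np.nonzero(b)
        if len(u)<8: print(fn,n,"none"); continue
        uv=np.array([u.mean(),v.mean()])
        o=least_squares(lambda w:hullc(c,[w[0],w[1],S[2]],P)[0]-uv,[.5,.24])
        pos[fn,n]=o.x; print(fn,n,len(u),hullc(c,[*o.x,S[2]],P)[1],o.x.round(4))
    for n in("yellow","red"):
        if (fn,n) in pos: d=pos[fn,n]-pos[fn,"green"]; print(fn,n,"pull",(d@e).round(4),"lat",(d@n_).round(4))
E
```

```text
top1 yellow 150 196.13909516192507 [0.5244 0.2351]
top1 green 36 31.08900901954621 [0.4321 0.266 ]
top1 red none
top1 yellow pull 0.0914 lat -0.0332
side1 yellow 232 264.1701905867085 [0.5237 0.2328]
side1 green 42 55.33933311654255 [0.4804 0.2686]
side1 red 24 28.98911399464123 [0.5129 0.2643]
side1 yellow pull 0.0423 lat -0.0369
side1 red pull 0.0324 lat -0.0051
side0 yellow 233 264.0255208888557 [0.5212 0.2331]
side0 green 43 54.040620683459565 [0.4584 0.2997]
side0 red 25 29.033955493709072 [0.5112 0.263 ]
side0 yellow pull 0.0611 lat -0.0682
side0 red pull 0.0519 lat -0.0381
```

```bash
python3 - <<'E'
from fit import *
S=np.load("m.npz")["S"]
B=lambda x,y,z0,z1:np.array([(a,b,h) for a in(-x/2,x/2) for b in(-y/2,y/2) for h in(z0,z1)])
mods={"yellow":(B(.014,.046,.059,.115),(18,90,60),(36,255,255),[.524,.236,.087]),"green":(B(.01,.01,.055,.087),(40,70,25),(85,255,255),[.457,.297,.071]),"red":(B(.004,.012,.059,.085),(0,110,50),(6,255,255),[.523,.289,.072])}
def hullc(c,v,P):
    h=cv2.convexHull(proj(c,T(v,P)).astype(np.float32)); o=h[0,0].copy(); m=cv2.moments(h-o); return np.array([m["m10"]/m["m00"],m["m01"]/m["m00"]])+o
pos={}; e=np.array([np.cos(S[2]),np.sin(S[2])]); n_=np.array([-e[1],e[0]])
for c,fn in(("top","top1"),("side","side1"),("side","side0")):
    hsv=cv2.cvtColor(cv2.imread(f"pics/{fn}.png"),cv2.COLOR_BGR2HSV)
    for n,(P,lo,hi,p0) in mods.items():
        q=proj(c,p0)[0].astype(int); w=8 if n=="red" else 18
        m=cv2.inRange(hsv,lo,hi); b=np.zeros_like(m); sl=(slice(q[1]-w,q[1]+w+1),slice(q[0]-w,q[0]+w+1)); b[sl]=m[sl]
        v,u=np.nonzero(b)
        if len(u)<8: print(fn,n,"none"); continue
        uv=np.array([u.mean(),v.mean()]); x=np.array(p0[:2])
        for _ in range(8): x=x+ray(c,uv,p0[2])[0,:2]-ray(c,hullc(c,[*x,S[2]],P),p0[2])[0,:2]
        pos[fn,n]=x; print(fn,n,len(u),x.round(4))
    for n in("yellow","red"):
        if (fn,n) in pos: d=pos[fn,n]-pos[fn,"green"]; print(fn,n,"pull",(d@e).round(4),"lat",(d@n_).round(4))
E
```

```text
top1 yellow 150 [0.5244 0.2351]
top1 green 36 [0.4566 0.2987]
top1 red none
top1 yellow pull 0.0661 lat -0.0654
side1 yellow 232 [0.525  0.2352]
side1 green 42 [0.4577 0.2969]
side1 red 24 [0.5234 0.2879]
side1 yellow pull 0.0657 lat -0.0634
side1 red pull 0.0655 lat -0.0107
side0 yellow 233 [0.5249 0.2351]
side0 green 43 [0.4578 0.2975]
side0 red 25 [0.5238 0.2888]
side0 yellow pull 0.0655 lat -0.0641
side0 red pull 0.0657 lat -0.0105
```

Four estimates agree on a pull of about 65 mm. I pull the rest.

play_rows(translation=[[0,-0.004,0.0008],[0,-0.004,0],[0,-0.0025,0],[0,0,0],[0,0,0],[0,0,0]], delta_rot=[[0,0,0],[0,0,0],[0,0,0],[0,0,0],[0,0,0],[0,0,0]], grip=[-1,-1,-1,-1,-1,-1])

```text
clock: 20.18
tool_pos: [0.4594, 0.2361, 0.1471]
eef_rot: [0.699, 0.715, 0.005, 0.004]
contact_force: [13.1, -2.0, -15.8]
opening: 0.153
finger_force: 45.5
```

```bash
python3 - <<'E'
from fit import *
go([.5224-.065,.2385-.0017,.146],1.5)
im=r.snapshot("side"); cv2.imwrite("pics/p2.png",im)
q=proj("side",[.47,.25,.075])[0].astype(int); o=q-[30,24]
g=lambda uv:((uv-o+.5)*10-.5).round(0).tolist()
z=cv2.resize(im[o[1]:o[1]+48,o[0]:o[0]+60],(600,480),interpolation=2)
s=r.get_state()["tool_pos"]; v=[s[0],s[1],.026]
off=np.array([.0026,-.0034,0])  # camera offset seen at the shut handle
for P in [(-.007,-.023,.059),(.007,-.023,.059),(-.007,-.023,.115),(.007,-.023,.115)]:
    print(P,g(proj("side",T(v,[P])+off)[0]))
for P in [(-.002,.063,.085),(.002,.063,.085),(-.002,.051,.085),(0,.051,.059)]: print("ptr",P,g(proj("side",T(v,[P])+off)[0]))
cv2.imwrite("pics/p2z.png",z)
E
```

```text
clk 20.18 pos [0.4594 0.2361 0.1471] ydir 1.3 tilt 0.72 F [ 13.1  -2.  -15.8] open 13.5 ff 45.5 q [-0.63  0.81  0.11  2.03 -0.26  0.3  -0.29]
shift tool [ 0.0007 -0.002   0.0011] rotz -0.2
(-0.007, -0.023, 0.059) [323.0, 387.0]
(0.007, -0.023, 0.059) [371.0, 372.0]
(-0.007, -0.023, 0.115) [311.0, 206.0]
(0.007, -0.023, 0.115) [360.0, 191.0]
ptr (-0.002, 0.063, 0.085) [196.0, 153.0]
ptr (0.002, 0.063, 0.085) [210.0, 149.0]
ptr (-0.002, 0.051, 0.085) [215.0, 172.0]
ptr (0, 0.051, 0.059) [228.0, 251.0]
```

View pics/p2z.png

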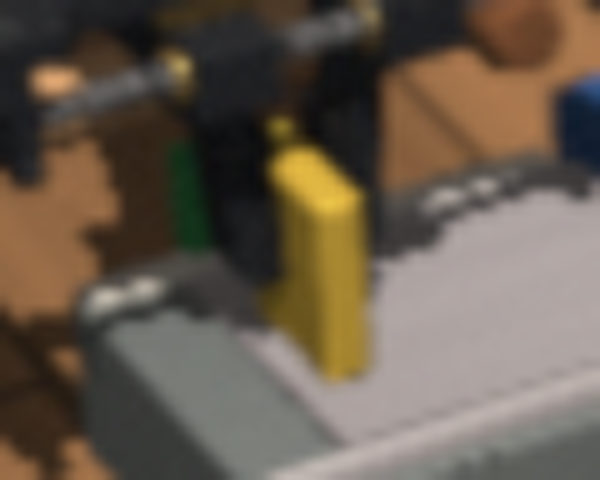

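play_rows(translation=[[0,-0.0034,0.0008],[0,0,0],[0,0,0],[0,0,0],[0,0,0],[0,0,0]], delta_rot=[[0,0,0],[0,0,0],[0,0,0],[0,0,0],[0,0,0],[0,0,0]], grip=[-1,-1,-1,-1,-1,-1])

```text
clock: 20.98
tool_pos: [0.4569, 0.236, 0.147]
eef_rot: [0.699, 0.715, 0.006, 0.005]
contact_force: [13.7, -2.3, -9.7]
opening: 0.152
finger_force: 45.5
```

```bash
python3 - <<'E'
from fit import *
go(None); s=r.get_state(); z=R.from_quat(s["eef_rot"]).as_matrix()[:,2]; g=s["tool_pos"]+.045*z; print("grasp",g.round(4),"pull",.5221-g[0])
im=r.snapshot("side"); hsv=cv2.cvtColor(im,cv2.COLOR_BGR2HSV); b=cv2.inRange(hsv,(0,150,50),(6,255,255)); q=proj("side",[.459,.292,.075])[0].astype(int); print("red px",np.argwhere(b[q[1]-12:q[1]+12,q[0]-12:q[0]+12]).shape)
# handle fit from its visible -y face: pixel extents of yellow low part, shut vs now
for f,x in(("side1",None),("g_side",.5221),("now",g[0])):
    i=im if f=="now" else cv2.imread(f"pics/{f}.png"); h=cv2.cvtColor(i,cv2.COLOR_BGR2HSV); m=cv2.inRange(h,(18,110,70),(36,255,255)); q=proj("side",[(x or .5221)+.003,.235,.087])[0].astype(int); B=np.zeros_like(m); B[q[1]-20:q[1]+22,q[0]-12:q[0]+14]=m[q[1]-20:q[1]+22,q[0]-12:q[0]+14]
    v,u=np.nonzero(B); k=v>=v.max()-8; # lower right edge = (+x,-y) vertical edge
    ur=np.mean([u[v==w].max() for w in range(v.max()-10,v.max()-2)]); vr=v.max()-6.5
    p=ray("side",[ur+.5,vr],.070)[0]; print(f,v.max(),ur,p.round(4))
E
```

```text
clk 20.98 pos [0.4569 0.236  0.147 ] ydir 1.27 tilt 0.85 F [13.7 -2.3 -9.7] open 13.3 ff 45.5 q [-0.64  0.81  0.11  2.04 -0.26  0.29 -0.29]
grasp [0.4576 0.2361 0.102 ] pull 0.06452763023804814
red px (0, 2)
side1 232 280.0 [0.538  0.2275 0.07  ]
g_side 232 280.0 [0.538  0.2275 0.07  ]
now 239 259.0 [0.4731 0.2233 0.07  ]
```

play_rows(translation=[[0,-0.0006,0.0004],[0,0,0],[0,0,0],[0,0,0]], delta_rot=[[0,0,0],[0,0,0],[0,0,0],[0,0,0]], grip=[-1,-1,-1,-1])

```text
clock: 21.52
tool_pos: [0.4567, 0.236, 0.147]
eef_rot: [0.699, 0.715, 0.006, 0.005]
contact_force: [13.9, -2.6, -6.3]
opening: 0.155
finger_force: 45.5
```

```bash
python3 - <<'E'
from h import *
go(None); print(r.finish_job())
E
```

```text
clk 21.52 pos [0.4567 0.236  0.147 ] ydir 1.26 tilt 0.9 F [13.9 -2.6 -6.3] open 13.7 ff 45.5 q [-0.64  0.81  0.11  2.04 -0.26  0.29 -0.29]
the job is handed in; nothing more can be done
None
```

I handed the job in at 21.5 s: the blank is turned bark-out and clamped upright between both jaws, and the gate is held about 65 mm out, level with the green mark by measurement (the fingers hid the pointer, so I couldn't see it directly).

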